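# Confirm the weight and ring for the customer

## Robot

A 6-joint arm with a two-finger parallel gripper is mounted at the origin on the work surface. World frame = base frame: x ahead of the robot, y to its left, z up, the work surface at z = 0. Lengths are in mm, angles in rad, forces in N, time in s.
With the tool pointing down it reaches from about 350 to 875 mm from the base axis. Payload 4.2 kg.
Tool frame: the origin (TCP) lies midway between the tips of the shut fingers; the grasp point (between the pads) lies 19 mm behind it; z points along the fingers, y is the direction in which the jaws open and shut (so a half turn about z gives the same grasp; the last joint's range is limited). The gripper opens to 85 mm and grips with 20 to 120 N. Pads are 22 mm wide; open, the fingers measure 114 mm over their backs; the gripper's body (76 mm by 85 mm) begins 54 mm behind the grasp point. The pads swing forward as they close: fully open they stand 13 mm farther back than shut.
Start: joints at [1.435, 0.385, 0.008, 0, -1.194, -0.259], TCP at [240.356, 576.912, 231.312] pointing down, gripper open.
Joint ranges: [-3.14, 3.14], [-1.21, 2.06], [-1.07, 1.41], [-3.16, 2.05], [-2.99, -0.16], [-3.1, 3.1]. Speed limits (rad/s): [2.79, 2.79, 3.14, 3.14, 3.14, 3.14].

## Interface

Orientations are given as a unit quaternion [x, y, z, w].
In Python, from bench import arm gives the robot as it stands.
- The arm moves only by the tool send_rows, never from a script. Its arguments are lists of equal length, an entry for each row: "translation": the shift along the tool's x, y, z in mm, a list of three; "dr": the turn, a rotation vector about the tool's x, y, z in degrees, a list of three; "grip": the finger opening in mm, from 0 to 85.4. In form: {"translation": [[dx, dy, dz], ...], "dr": [[ax, ay, az], ...], "grip": [grip, ...]}. A call has exactly 5 rows; each row shifts and turns the commanded pose from where the row before left it, along the tool's axes as they then stand; what a row does not reach is not made up. A row lasts 1/8 s, in which the tool goes at most 62.5 mm and 10.7 degrees, less where a joint would pass 70% of its speed; a pose out of reach is approached as far as the arm can. A call with a gripper value outside its range is refused whole. The fingers move at their own pace and stop on an object; the grip force is fixed at half the most. Time passes only in rows, so rows that do not move let the fingers close, or fill a call up. It gives the time, the measured TCP pose, the force and the opening at its end, in the units of the state.
- arm.read_state(): the state, without advancing time (a new reading comes with each control period).
- arm.get_image(name): name is "scene" or "side" or "wrist"; returns the picture (420x560x3 uint8, red, green, blue); there is no depth.
- arm.camera_info(name): a dict with "fx", "fy", "cx", "cy" (pixels), "cam_to_world" (4x4, takes a point from camera to world coordinates). Camera axes: x right, y down, z forward; pixel columns grow to the right and rows downward; lengths in mm; the calibration is good to about 2 mm. A picture is of the moment at which its call begins: read the wrist's pose just before it. camera_info takes no time and is no camera call; for the wrist camera it gives the pose at the moment of the call.
- arm.job_done(): hands the job in, once; it reports no verdict.
Trained networks look in the newest picture that a camera, given by its name, has taken for a name from the list of things; names that differ only in an ending like _2 or _b are one class to them, and where a whole thing is asked for, a point or a joint stands for the part that bears it (a point fixed in the world has none). Each returns a list of dicts, best first, with "confidence" (0 to 1); they miss things now and then, are a little off and sometimes report something else, mostly with a low value. They report only what shows in the picture. A call takes as long as a camera call. They do not tell look-alikes from the thing itself.
- arm.search_frame(thing, camera): "xyz" ([x, y, z] in mm, in world coordinates, good to about 4 mm: the middle of the surface that is visible of it).
- arm.place_of(thing, camera): "xyz" ([x, y, z] in mm, in world coordinates, good to about 4 mm: a listed point, or the origin of a listed thing).
The state is a dict: "clock": time; "joints": joint angles; "joint_vel": joint speeds; "joint_efforts": joint torques, N m; "position": TCP position; "ee_rot": TCP orientation; "contact_force": force on the tool from outside, world axes, zero at the start; "wrist_torque": the same for the moment, N m; "gripper_width": finger opening in mm.
Only numpy, scipy, OpenCV 4.12 (cv2) and the standard library are available. Lean on these libraries where they do the work, as an engineer would, in place of code of your own. Each camera call takes 0.05 s, during which the arm holds its last target.

## Task

The jar of olives on the counter scale has been weighed: press the green key on the scale fully down with your fingertips and let it up, then press down the plunger on top of the brass bell to call the customer, and draw your hand back at least a hand's breadth (100 mm) clear. Press gently and do not pick anything up or shove it about: the brass bell stays where it stands, and the other keys, the steel bell, the jars, the tin and the box are left alone.

Things in the scene. Friction and masses are not known exactly. Their poses are not given: they have to be found in the camera images.
- green_key_top (a point): Centre of the top face of the green key of the counter scale: a 26 mm square green plastic cap in a 34 mm black bezel, one of four keys in a row (green, red, yellow, blue, in any order, centres 55 mm apart) on the flat level console of the scale. 84 mm above the counter when up, 14 mm above the console (bezel 4 mm above it); z up, x and y along the scale's.
- green_cap (a joint): Travel of the green key: 0 up, 0.006 m fully down (pressed straight down). A spring brings it up again; about 1 N starts it, 5 N holds it fully down.
- red_key_top (a point): Centre of the top face of the red key of the counter scale: a 26 mm square red plastic cap in a 34 mm black bezel, one of four keys in a row (green, red, yellow, blue, in any order, centres 55 mm apart) on the flat level console of the scale. 84 mm above the counter when up, 14 mm above the console (bezel 4 mm above it); z up, x and y along the scale's.
- red_cap (a joint): Travel of the red key: 0 up, 0.006 m fully down (pressed straight down). A spring brings it up again; about 1 N starts it, 5 N holds it fully down.
- yellow_key_top (a point): Centre of the top face of the yellow key of the counter scale: a 26 mm square yellow plastic cap in a 34 mm black bezel, one of four keys in a row (green, red, yellow, blue, in any order, centres 55 mm apart) on the flat level console of the scale. 84 mm above the counter when up, 14 mm above the console (bezel 4 mm above it); z up, x and y along the scale's.
- yellow_cap (a joint): Travel of the yellow key: 0 up, 0.006 m fully down (pressed straight down). A spring brings it up again; about 1 N starts it, 5 N holds it fully down.
- blue_key_top (a point): Centre of the top face of the blue key of the counter scale: a 26 mm square blue plastic cap in a 34 mm black bezel, one of four keys in a row (green, red, yellow, blue, in any order, centres 55 mm apart) on the flat level console of the scale. 84 mm above the counter when up, 14 mm above the console (bezel 4 mm above it); z up, x and y along the scale's.
- blue_cap (a joint): Travel of the blue key: 0 up, 0.006 m fully down (pressed straight down). A spring brings it up again; about 1 N starts it, 5 N holds it fully down.
- scale: White counter scale, fixed, 320 mm (its x) by 300 mm (its y); origin at the centre of its underside, z up, its x points away from the keyed front. Console at the -x end: x from -160 to -30, flat top 70 mm high; the keys lie along y at x = -130. Behind it a steel pan, 180 by 270 mm centred at x = +65, top 66 mm high.
- brass_bell: Loose brass counter bell, about 0.35 kg: black round foot 84 mm across and 10 mm high, brass dome 76 mm across up to 48 mm, small brass plunger on top. Origin at the centre of the underside, z up.
- brass_bell_top (a point): Centre of the top of the brass bell's plunger: a round cap 22 mm across and 7 mm thick, on the bell's axis 63 mm above its underside.
- brass_bell_plunger (a joint): Travel of the brass bell's plunger: 0 up, 0.006 m fully down. Spring return; about 1 N starts it, 5 N holds it fully down.
- steel_bell: Loose steel counter bell, about 0.35 kg: black round foot 84 mm across and 10 mm high, steel dome 76 mm across up to 48 mm, small steel plunger on top. Origin at the centre of the underside, z up.
- steel_bell_top (a point): Centre of the top of the steel bell's plunger: a round cap 22 mm across and 7 mm thick, on the bell's axis 63 mm above its underside.
- steel_bell_plunger (a joint): Travel of the steel bell's plunger: 0 up, 0.006 m fully down. Spring return; about 1 N starts it, 5 N holds it fully down.
- jar: Loose green glass jar of olives with a brass-coloured cap, 68 mm across, 90 mm high, standing on the scale's pan. Origin at the centre of its underside.
- tin: Loose food tin, 74 mm across, 80 mm high, standing on the counter. Origin at the centre of its underside.
- biscuit_box: Loose upright cardboard biscuit box, 60 by 90 mm (its x, y) and 120 mm high. Origin at the centre of its underside.
- honey_jar: Loose amber honey jar with a yellow cap, 60 mm across, 75 mm high. Origin at the centre of its underside.
- green_key: The green key's bezel, fixed on the console. Origin at the centre of its underside, 70 mm above the counter and 14 mm below the top of the cap when up.
Mind the look-alikes: they are no part of the job. Leave any pink or turquoise look-alike of the brass_bell alone.

How it is judged (in metres and radians):
On the way, in this order (a step that is already met when the one before it is completed fails the run):
1. the green key is pressed down with the fingers (over 3.5 mm) (value of joint green_cap above 0.0035 m and contact force between the fingers and green_key above 0.5 N), for 0.08 s.
2. the green key is let up again (value of joint green_cap below 0.0015 m), for 0.1 s.
3. the brass bell's plunger is pressed down with the fingers (over 3.5 mm) (value of joint brass_bell_plunger above 0.0035 m and contact force between the fingers and brass_bell above 0.5 N), for 0.08 s.
At the end, for the whole second after the job is handed in: All keys and plungers up again (under 1.5 mm), the brass bell upright within 20 mm of its start, the jars, tin, box and steel bell within 12 mm of theirs, the olive jar on the pan, and the grasp point over 80 mm from the green key and the brass plunger (value of joint each of green_cap, red_cap, yellow_cap, blue_cap, brass_bell_plunger, steel_bell_plunger below 0.0015 m and distance of brass_bell from where it was at the start of the episode below 0.02 m and angle between each of brass_bell, jar, tin, biscuit_box, honey_jar, steel_bell's own z axis and vertical below 0.1 rad and linear speed of brass_bell below 0.02 m/s and distance between the grasp point and brass_bell_top above 0.08 m and distance between the grasp point and green_key_top above 0.08 m and distance of each of jar, tin, biscuit_box, honey_jar, steel_bell from where it was at the start of the episode below 0.012 m and z of jar in the frame of scale above 0.06 m); the robot touches nothing.
It fails at once if another key than the green one is pressed (over 2 mm) (value of joint any of red_cap, yellow_cap, blue_cap above 0.002 m).
It fails at once if the steel bell is rung (plunger over 2 mm down) (value of joint steel_bell_plunger above 0.002 m).
It fails at once if the brass bell is lifted (over 8 mm), tipped (over 0.15 rad) or shoved along (over 20 mm) (height (world z) of brass_bell above 0.008 m or angle between brass_bell's own z axis and vertical above 0.15 rad or distance of brass_bell from where it was at the start of the episode above 0.02 m).
It fails at once if a jar, the tin, the biscuit box or the steel bell is moved (over 12 mm) or tipped (distance of any of jar, tin, biscuit_box, honey_jar, steel_bell from where it was at the start of the episode above 0.012 m or angle between any of jar, tin, biscuit_box, honey_jar, steel_bell's own z axis and vertical above 0.15 rad).
It fails at once if the scale, the green key or the brass bell is hit hard (over 35 N) (contact force between any of the arm, the fingers and scale above 35 N or contact force between any of the arm, the fingers and green_key above 35 N or contact force between any of the arm, the fingers and brass_bell above 35 N).
It also fails if it takes over 40 s, if anything falls off the work surface, if the arm or the gripper's body presses on something with over 40 N, if the wrist force passes 120 N, or if a joint passes its speed limit or range.

## Working session

There is one attempt and no reset: what is moved stays moved. The work goes in short steps, Python scripts to look and compute and a tool call to move; the robot and the scene stay as the last step left them, time stands still between calls to the robot, and variables do not carry over. Pictures are saved under pics/ and viewed, and the job is handed in when it is done.

Besides the shell and the picture viewer there is one more tool, called after ">>>" in YAML: its name, and indented under it one key for each argument. send_rows: Moves the arm, as the interface text tells. Its arguments: {"type":"object","properties":{"translation":{"type":"array"},"dr":{"type":"array"},"grip":{"type":"array"}},"required":["translation","dr","grip"]}

```bash
mkdir -p pics
python3 - <<'E'
from bench import arm
import cv2
s=arm.read_state();print({k:s[k] for k in('clock','position','ee_rot','gripper_width','contact_force')})
for c in("scene","side","wrist"):
    im=arm.get_image(c);cv2.imwrite(f"pics/{c}0.png",im[:,:,::-1])
    for t in ("green_key_top","brass_bell_top") if c!="wrist" else ("green_key_top",):
        print(c,t,[( [round(v) for v in d['xyz']],round(d['confidence'],2)) for d in arm.place_of(t,c)])
E
```

```text
{'clock': 0.0, 'position': array([240.14486342, 576.38006738, 230.23368876]), 'ee_rot': array([ 9.80560350e-01, -1.96214688e-01, -1.65714640e-04,  1.08145929e-03]), 'gripper_width': 85.22742528092691, 'contact_force': array([ 0.26851235,  0.21031684, -0.442262  ])}
scene green_key_top [([524, 304, 86], 0.5)]
scene brass_bell_top [([504, -404, 59], 0.58), ([509, -528, 66], 0.5), ([517, 196, 82], 0.45), ([378, -398, 62], 0.41), ([510, -212, 2], 0.29)]
side green_key_top []
side brass_bell_top [([510, -410, 64], 0.64), ([378, -395, 60], 0.53), ([510, -531, 62], 0.51)]
wrist green_key_top []
```

View pics/scene0.png

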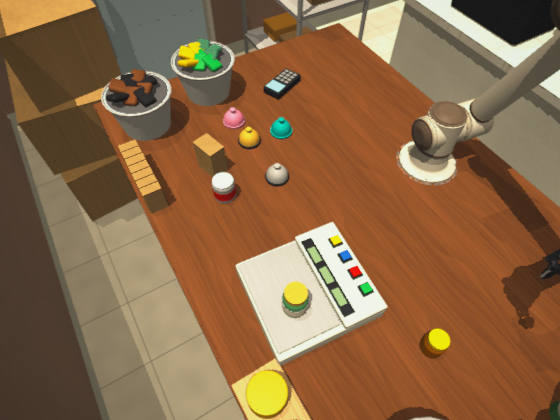

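View pics/side0.png

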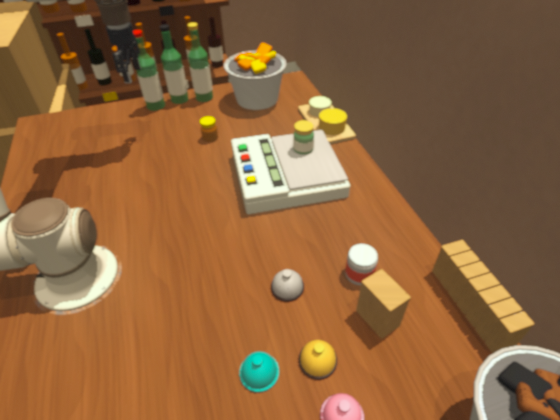

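View pics/wrist0.png

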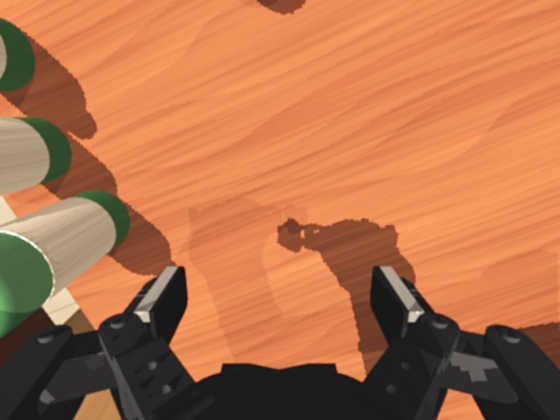

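The scene picture shows four bells. Pink is at (233,117), turquoise at (281,127), steel at (277,173) and yellow-brass at (249,137); in the side view the brass one is at (319,358). Brass is the only one with the right colour. The keys run green (366,288), red (355,271), blue (345,256), yellow (336,240). I'll confirm these in a crop and triangulate.

```bash
cat > h.py <<'E'
import numpy as np
from bench import arm
def ray(c,u,v,ci=None):
    ci=ci or arm.camera_info(c);T=np.array(ci['cam_to_world'])
    d=T[:3,:3]@np.array([(u-ci['cx'])/ci['fx'],(v-ci['cy'])/ci['fy'],1]);return T[:3,3],d/np.linalg.norm(d)
def atz(c,u,v,z):
    o,d=ray(c,u,v);return o+d*(z-o[2])/d[2]
def tri(rs):
    A=sum(np.eye(3)-np.outer(d,d) for o,d in rs);b=sum((np.eye(3)-np.outer(d,d))@o for o,d in rs);return np.linalg.solve(A,b)
E
python3 - <<'E'
import cv2,numpy as np
from h import *
a=cv2.imread('pics/scene0.png');b=cv2.imread('pics/side0.png')
c=[cv2.resize(x,(400,300),interpolation=cv2.INTER_CUBIC) for x in (a[95:170,215:315],a[225:300,310:410],b[325:400,270:370],b[135:195,225:305])]
cv2.imwrite('pics/crop1.png',np.vstack([np.hstack(c[:2]),np.hstack(c[2:])]))
def blob(im,box,hr):
    x0,y0,x1,y1=box;h=cv2.cvtColor(im[y0:y1,x0:x1],cv2.COLOR_BGR2HSV)
    m=cv2.inRange(h,(hr[0],120,90),(hr[1],255,255));M=cv2.moments(m,True)
    return M['m10']/M['m00']+x0,M['m01']/M['m00']+y0,M['m00']
H={'green':(50,85),'red':(0,6),'blue':(100,125),'yellow':(22,35)}
for k,h in H.items():
    p=blob(a,(325,230,380,300),h);q=blob(b,(233,142,258,188),h)
    print(k,np.round(p,1),np.round(q,1),atz('scene',*p[:2],83).round(1),atz('side',*q[:2],83).round(1),tri([ray('scene',*p[:2]),ray('side',*q[:2])]).round(1))
for t in('jar','honey_jar','tin','biscuit_box','steel_bell','brass_bell','scale'):
    print(t,[[ (np.round(d['xyz']).tolist(),round(d['confidence'],2)) for d in arm.place_of(t,c)[:5]] for c in('scene','side')])
E
```

```text
green [365.8 287.8  91. ] [242. 147.  31.] [527.5 302.8  83. ] [522.5 296.2  83. ] [524.5 301.9  78.3]
red [354.8 271.1  93. ] [244.7 156.7  41. ] [523.4 247.9  83. ] [517.9 243.7  83. ] [520.2 247.3  79.4]
blue [344.9 254.9  75. ] [247.5 167.4  31. ] [517.4 193.1  83. ] [512.7 188.8  83. ] [514.6 192.2  79.5]
yellow [335.3 239.9  81. ] [250.6 179.1  61. ] [512.8 139.3  83. ] [507.3 132.5  83. ] [509.5 137.5  78. ]
jar [[([711.0, 244.0, 70.0], 0.78), ([443.0, 503.0, 3.0], 0.31)], [([712.0, 245.0, 65.0], 0.81)]]
honey_jar [[([443.0, 503.0, 2.0], 0.8)], [([446.0, 509.0, 1.0], 0.58)]]
tin [[([691.0, -229.0, -0.0], 0.82)], [([695.0, -230.0, -4.0], 0.84)]]
biscuit_box [[([680.0, -354.0, -1.0], 0.93)], [([677.0, -358.0, -0.0], 0.68)]]
steel_bell [[], [([504.0, -207.0, -2.0], 0.72)]]
brass_bell [[([503.0, -407.0, -0.0], 0.84), ([380.0, -392.0, -0.0], 0.74), ([508.0, -534.0, -5.0], 0.65)], [([510.0, -532.0, -2.0], 0.9), ([381.0, -394.0, -3.0], 0.77), ([503.0, -409.0, 2.0], 0.69)]]
scale [[([644.0, 209.0, 3.0], 0.69), ([508.0, 142.0, 84.0], 0.46)], [([650.0, 211.0, -2.0], 0.67)]]
```

View pics/crop1.png

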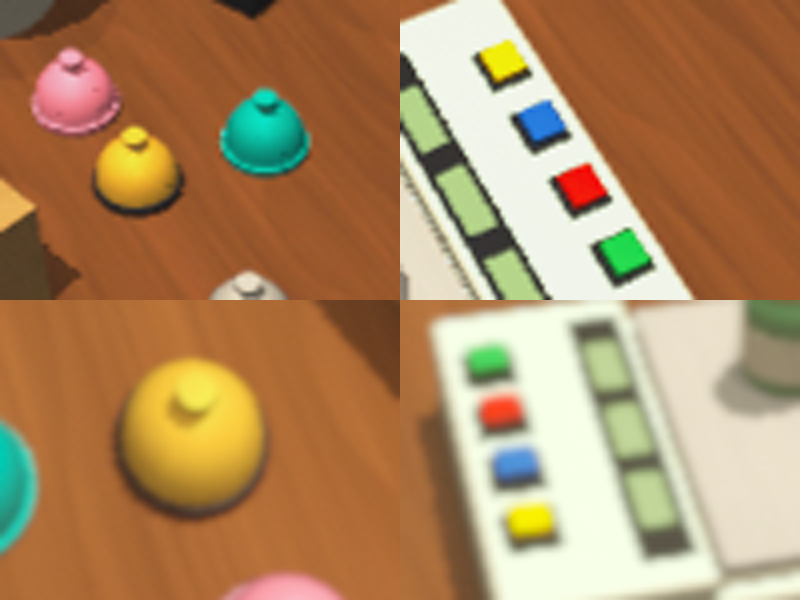

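The crop confirms it: the brass bell is the yellow dome with a black foot, and the green key is the end key nearest the honey jar. I'll move above the green key with the fingers shut.

>>> send_rows:
  translation:
    - [37,14.5,0]
    - [37,14.5,0]
    - [37,14.5,0]
    - [37,14.5,0]
    - [37,14.5,0]
  dr:
    - [0,0,0]
    - [0,0,0]
    - [0,0,0]
    - [0,0,0]
    - [0,0,0]
  grip: [0,0,0,0,0]

```text
clock: 1.72
position: [384.1, 437.9, 231.5]
ee_rot: [0.981, -0.196, 0.0, -0.0]
contact_force: [0.0, 0.1, 0.5]
gripper_width: -0.1
```

>>> send_rows:
  translation:
    - [37,14.5,0]
    - [37,14.5,0]
    - [37,14.5,0]
    - [37,14.5,0]
    - [37,14.5,0]
  dr:
    - [0,0,0]
    - [0,0,0]
    - [0,0,0]
    - [0,0,0]
    - [0,0,0]
  grip: [0,0,0,0,0]

```text
clock: 2.35
position: [527.0, 299.8, 231.4]
ee_rot: [0.981, -0.196, 0.0, -0.0]
contact_force: [-0.2, 0.3, -0.6]
gripper_width: -0.3
```

```bash
cat >> h.py <<'E'
def look(hr,z,name,smin=120):
    import cv2
    from scipy.spatial.transform import Rotation as R
    s=arm.read_state();ci=arm.camera_info('wrist');im=arm.get_image('wrist')[:,:,::-1].copy();cv2.imwrite(name,im)
    print('clk',round(s['clock'],2),'pos',np.round(s['position'],1),'q',np.round(s['ee_rot'],4),'F',np.round(s['contact_force'],2),'w',round(s['gripper_width'],1))
    m=cv2.inRange(cv2.cvtColor(im,cv2.COLOR_BGR2HSV),(hr[0],smin,70),(hr[1],255,255))
    n,l,st,ce=cv2.connectedComponentsWithStats(m)
    for i in range(1,n):
        if st[i,4]>60:
            o,d=ray('wrist',*ce[i],ci);p=o+d*(z-o[2])/d[2]
            print('blob',st[i],ce[i].round(1),p.round(1),'tool delta',R.from_quat(s['ee_rot']).inv().apply(p-s['position']).round(1))
E
python3 - <<'E'
from h import *
look((50,85),84,'pics/w1.png')
print(arm.place_of('green_key_top','wrist'))
E
```

```text
clk 2.35 pos [527.  299.8 231.4] q [ 9.806e-01 -1.961e-01  1.000e-04 -1.000e-04] F [-0.23  0.32 -0.6 ] w -0.3
blob [261 182  33  33 754] [277.  198.1] [525.9 302.3  84. ] tool delta [ -2.   -1.8 147.4]
[{'xyz': [525.0, 303.5, 83.4], 'confidence': 0.72}, {'xyz': [642.3, 209.7, 1.9], 'confidence': 0.28}]
```

View pics/w1.png

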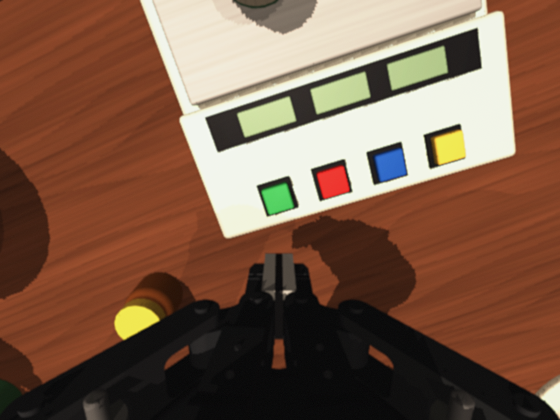

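The wrist picture shows the green key at (277,198), which puts it at (526,302), in agreement with the network. I'll descend to just above it.

>>> send_rows:
  translation:
    - [-2,-2,30]
    - [0,0,40]
    - [0,0,40]
    - [0,0,25]
    - [0,0,0]
  dr:
    - [0,0,0]
    - [0,0,0]
    - [0,0,0]
    - [0,0,0]
    - [0,0,0]
  grip: [0,0,0,0,0]

```text
clock: 3.08
position: [523.6, 302.8, 94.3]
ee_rot: [0.981, -0.196, -0.001, 0.002]
contact_force: [0.9, 0.1, -0.1]
gripper_width: 0.3
```

Run:
```python
from h import *
look((50,85),84,'pics/w2.png')
```

```text
clk 3.08 pos [523.6 302.8  94.3] q [ 0.9806 -0.196  -0.0015  0.002 ] F [ 0.9   0.14 -0.14] w 0.3
blob [ 250  228   54   36 1155] [277.3 245.3] [532.2 300.4  84. ] tool delta [ 8.9 -1.1 10.2]
```

View pics/w2.png

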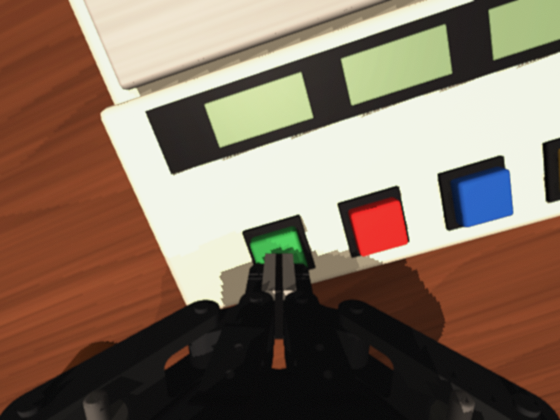

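>>> send_rows:
  translation:
    - [2,0,8]
    - [0,0,4]
    - [0,0,3]
    - [0,0,2]
    - [0,0,0]
  dr:
    - [0,0,0]
    - [0,0,0]
    - [0,0,0]
    - [0,0,0]
    - [0,0,0]
  grip: [0,0,0,0,0]

```text
clock: 3.75
position: [527.2, 302.9, 79.9]
ee_rot: [0.981, -0.196, 0.0, -0.0]
contact_force: [-2.6, -1.1, 4.5]
gripper_width: 0.1
```

Run:
```python
from h import *
for i in range(2): look((50,85),84,f'pics/w3{i}.png')
```

```text
clk 3.75 pos [527.2 302.9  79.9] q [ 9.806e-01 -1.960e-01  4.000e-04 -4.000e-04] F [-2.64 -1.09  4.5 ] w 0.1
blob [251 242  54  22 532] [281.2 253. ] [537.1 297.8  84. ] tool delta [11.1  0.8 -4.1]
clk 3.8 pos [527.2 302.8  79.9] q [ 9.806e-01 -1.960e-01  4.000e-04 -4.000e-04] F [-1.04  0.64  4.12] w 0.1
blob [251 242  54  22 533] [281.2 253. ] [537.1 297.8  84. ] tool delta [11.1  0.9 -4.1]
```

View pics/w31.png

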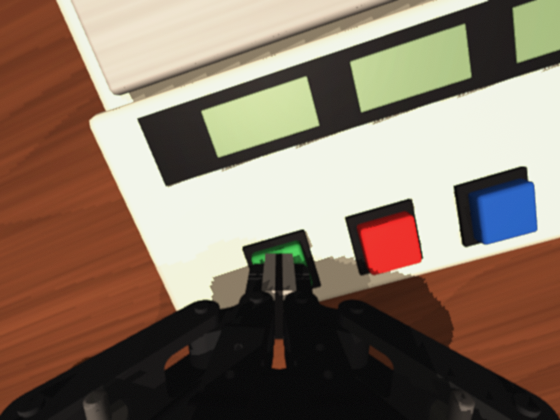

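The force is about 4.3 N, so the key is mostly down. I'll press 2 mm further to bottom it.

>>> send_rows:
  translation:
    - [0,0,1]
    - [0,0,1]
    - [0,0,0.5]
    - [0,0,0]
    - [0,0,0]
  dr:
    - [0,0,0]
    - [0,0,0]
    - [0,0,0]
    - [0,0,0]
    - [0,0,0]
  grip: [0,0,0,0,0]

```text
clock: 4.47
position: [527.2, 302.8, 78.0]
ee_rot: [0.981, -0.196, 0.0, -0.0]
contact_force: [-2.3, -0.4, 8.7]
gripper_width: 0.1
```

Run:
```python
from h import *
for i in range(2): look((50,85),84,f'pics/w4{i}.png')
```

```text
clk 4.47 pos [527.2 302.8  78. ] q [ 9.806e-01 -1.959e-01  5.000e-04 -3.000e-04] F [-2.34 -0.43  8.73] w 0.1
blob [251 243  54  21 484] [281.7 253.3] [537.7 297.3  84. ] tool delta [11.8  1.1 -6. ]
clk 4.53 pos [527.2 302.9  78. ] q [ 9.806e-01 -1.959e-01  5.000e-04 -4.000e-04] F [-2.05 -0.73  8.87] w 0.2
blob [251 243  54  21 485] [281.8 253.3] [537.7 297.3  84. ] tool delta [11.8  1.1 -6. ]
```

The key is fully down at z 78.0 with 8.8 N on it. Now I'll lift and look at it.

>>> send_rows:
  translation:
    - [0,0,-5]
    - [0,0,-10]
    - [0,0,-25]
    - [0,0,-40]
    - [0,0,-30]
  dr:
    - [0,0,0]
    - [0,0,0]
    - [0,0,0]
    - [0,0,0]
    - [0,0,0]
  grip: [0,0,0,0,0]

```text
clock: 5.2
position: [526.8, 302.4, 188.0]
ee_rot: [0.981, -0.196, -0.0, 0.0]
contact_force: [0.1, 0.5, -0.5]
gripper_width: -0.3
```

Run:
```python
from h import *
look((50,85),84,f'pics/w5.png')
```

```text
clk 5.2 pos [526.8 302.4 188. ] q [ 9.806e-01 -1.962e-01 -1.000e-04  1.000e-04] F [ 0.14  0.46 -0.47] w -0.3
blob [261 192  38  37 981] [279.6 210. ] [526.1 302.2  84. ] tool delta [ -0.5   0.4 104. ]
```

View pics/w5.png

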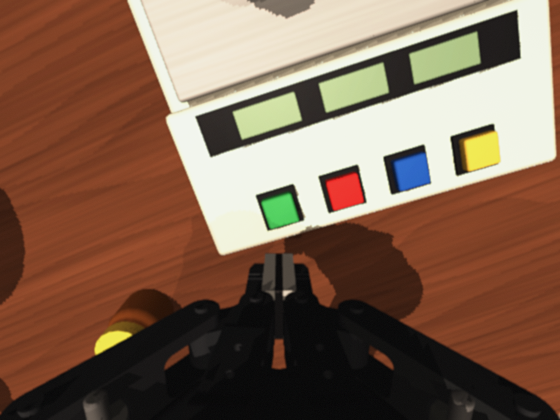

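The key is up again at (280,210) and the force is about zero. Next, across to above the brass bell, passing well above the steel bell.

>>> send_rows:
  translation:
    - [17,44,-4]
    - [17,44,-4]
    - [17,44,-4]
    - [17,44,-4]
    - [17,44,-4]
  dr:
    - [0,0,0]
    - [0,0,0]
    - [0,0,0]
    - [0,0,0]
    - [0,0,0]
  grip: [0,0,0,0,0]

```text
clock: 5.88
position: [520.0, 65.2, 206.5]
ee_rot: [0.981, -0.196, -0.001, 0.0]
contact_force: [1.3, 0.7, 0.5]
gripper_width: -0.1
```

>>> send_rows:
  translation:
    - [17,44,0]
    - [17,44,0]
    - [17,44,0]
    - [17,44,0]
    - [17,44,0]
  dr:
    - [0,0,0]
    - [0,0,0]
    - [0,0,0]
    - [0,0,0]
    - [0,0,0]
  grip: [0,0,0,0,0]

```text
clock: 6.5
position: [513.8, -170.4, 206.4]
ee_rot: [0.981, -0.196, -0.001, -0.0]
contact_force: [0.8, 0.5, 0.4]
gripper_width: 0.1
```

>>> send_rows:
  translation:
    - [17,44,0]
    - [17,44,0]
    - [17,44,0]
    - [17,44,0]
    - [17,44,0]
  dr:
    - [0,0,0]
    - [0,0,0]
    - [0,0,0]
    - [0,0,0]
    - [0,0,0]
  grip: [0,0,0,0,0]

```text
clock: 7.12
position: [507.8, -405.9, 206.1]
ee_rot: [0.981, -0.196, -0.001, -0.0]
contact_force: [-0.0, -0.2, 0.0]
gripper_width: 0.2
```

Run:
```python
from h import *
look((18,32),63,f'pics/w6.png',150)
print(arm.place_of('brass_bell_top','wrist'))
```

```text
clk 7.12 pos [ 507.8 -405.9  206.1] q [ 9.806e-01 -1.962e-01 -8.000e-04 -4.000e-04] F [-0.04 -0.23  0.01] w 0.2
blob [249 153  65  66 516] [284.4 180.3] [ 520.6 -416.7   63. ] tool delta [ 16.3   5.1 143. ]
[{'xyz': [508.3, -531.1, 63.9], 'confidence': 0.83}, {'xyz': [505.7, -409.2, 63.3], 'confidence': 0.82}]
```

View pics/w6.png

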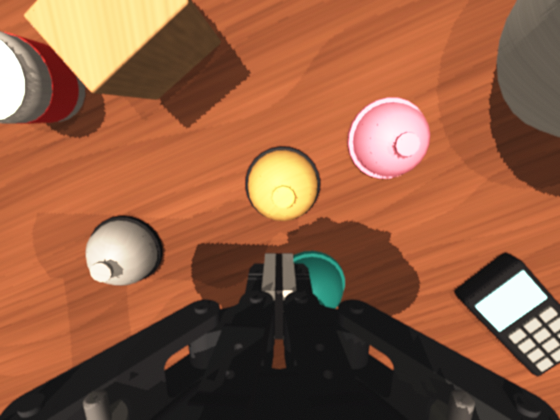

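The brass plunger is at about (285,197), with turquoise at (318,285), pink at (407,145) and steel at (100,271). I'll measure the plunger precisely in an enlarged crop.

Run:
```python
from h import *
import cv2
im=cv2.imread('pics/w6.png')
cv2.imwrite('pics/crop6.png',cv2.resize(im[140:230,240:330],(720,720),interpolation=cv2.INTER_CUBIC)[:600])
s=arm.read_state()
from scipy.spatial.transform import Rotation as R
for u,v in((285,197),(284,196),(284,198)):
    p=atz('wrist',u,v,63);print(u,v,p.round(1),R.from_quat(s['ee_rot']).inv().apply(p-s['position']).round(1))
```

```text
285 197 [ 505.2 -413.6   63. ] [  0.6   5.6 142.1]
284 196 [ 506.4 -413.1   63. ] [  1.5   4.7 142.1]
284 198 [ 504.7 -412.4   63. ] [ -0.4   4.7 142.1]
```

View pics/crop6.png

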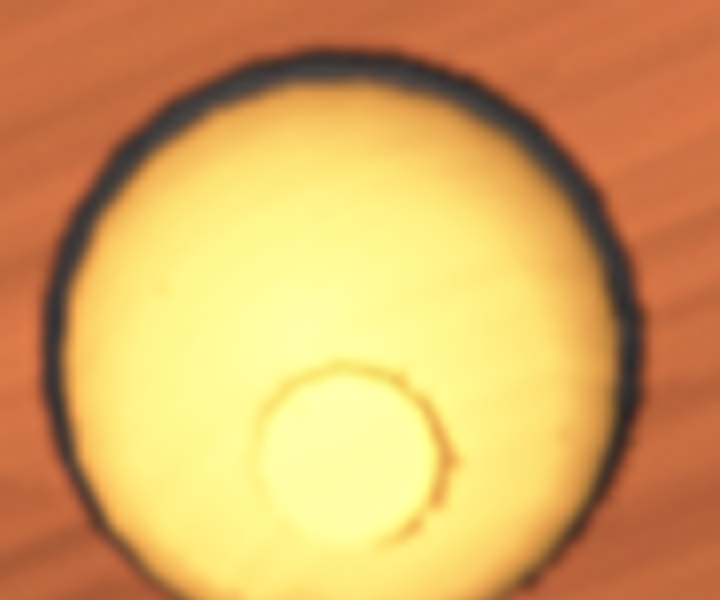

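>>> send_rows:
  translation:
    - [0.5,4,20]
    - [0,0,30]
    - [0,0,30]
    - [0,0,20]
    - [0,0,0]
  dr:
    - [0,0,0]
    - [0,0,0]
    - [0,0,0]
    - [0,0,0]
    - [0,0,0]
  grip: [0,0,0,0,0]

```text
clock: 7.85
position: [505.9, -407.2, 104.5]
ee_rot: [0.981, -0.196, -0.003, -0.001]
contact_force: [0.4, -0.3, 0.4]
gripper_width: 0.0
```

Run:
```python
from h import *
import cv2
look((18,32),63,f'pics/w7.png',150)
im=cv2.imread('pics/w7.png')
cv2.imwrite('pics/crop7.png',cv2.resize(im[160:310,190:370],(720,600),interpolation=cv2.INTER_CUBIC))
b=arm.get_image('side')[:,:,::-1]; a=arm.get_image('scene')[:,:,::-1]
cv2.imwrite('pics/sd7.png',np.hstack([cv2.resize(x,(400,400),interpolation=cv2.INTER_CUBIC) for x in (b[310:410,270:370],a[80:180,200:300])]))
```

```text
clk 7.85 pos [ 505.9 -407.2  104.5] q [ 9.806e-01 -1.961e-01 -2.600e-03 -9.000e-04] F [ 0.35 -0.31  0.38] w 0.0
blob [234 166  93  86 810] [285.8 192.8] [ 531.5 -422.2   63. ] tool delta [29.5  4.  41.3]
```

View pics/crop7.png

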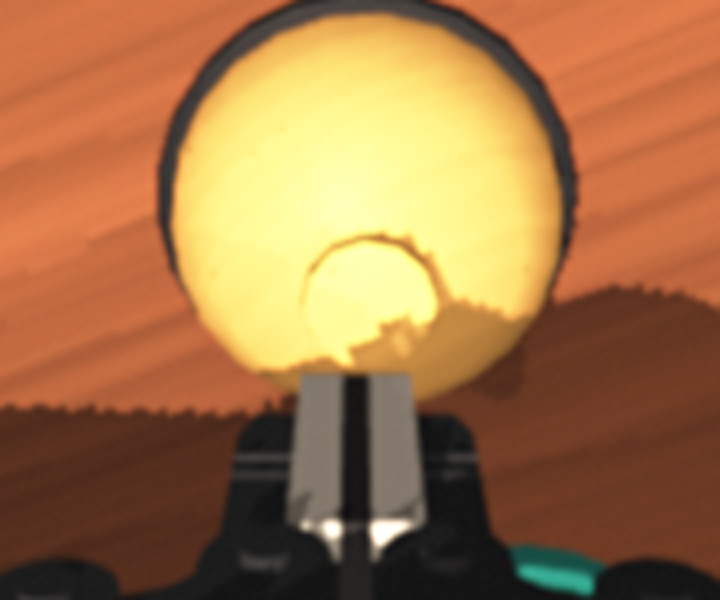

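View pics/sd7.png

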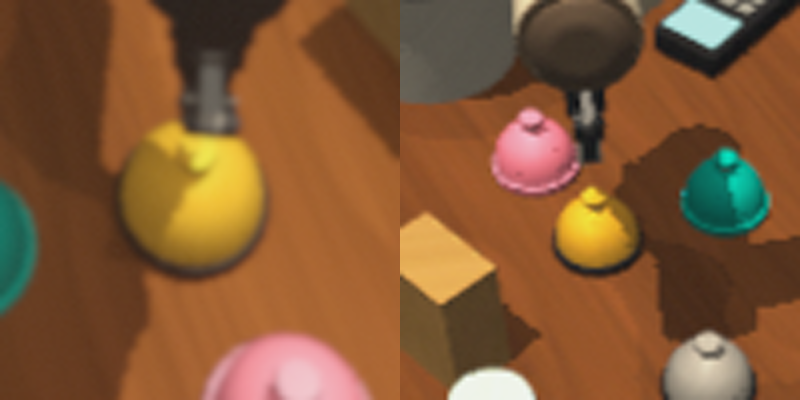

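The plunger is centred at about (283,235), slightly to the right of the fingertip line at u=279. I'll compute the correction.

Run:
```python
from h import *
from scipy.spatial.transform import Rotation as R
s=arm.read_state();r=R.from_quat(s['ee_rot']);print(s['position'].round(1))
for u,v in((283,235.5),(283,237)):
    p=atz('wrist',u,v,63);print(u,v,p.round(1),r.inv().apply(p-s['position']).round(1))
ci=arm.camera_info('wrist');T=np.linalg.inv(ci['cam_to_world'])
q=T@np.r_[s['position'],1];print('TCP px',ci['fx']*q[0]/q[2]+ci['cx'],ci['fy']*q[1]/q[2]+ci['cy'])
# plunger pixels in the side and scene first pictures
print(atz('scene',215+135/4,95+134/4,63).round(1),atz('side',270+196/4,325+98/4,63).round(1))
```

```text
[ 508.  -408.7  107.9]
283 235.5 [ 507.6 -411.2   63. ] [ 0.6  2.4 44.9]
283 237 [ 506.7 -410.8   63. ] [-0.4  2.4 44.9]
TCP px 279.3719186377163 269.7482181301941
[ 506.5 -407.5   63. ] [ 505.  -414.2   63. ]
```

>>> send_rows:
  translation:
    - [0,2,10]
    - [0,0,15]
    - [0,0,8]
    - [0,0,0]
    - [0,0,0]
  dr:
    - [0,0,0]
    - [0,0,0]
    - [0,0,0]
    - [0,0,0]
    - [0,0,0]
  grip: [0,0,0,0,0]

```text
clock: 8.62
position: [506.8, -410.6, 73.9]
ee_rot: [0.981, -0.196, 0.0, 0.0]
contact_force: [0.5, 0.1, -0.0]
gripper_width: -0.1
```

Run:
```python
from h import *
import cv2
look((0,1),63,f'pics/w8.png',255)
im=cv2.imread('pics/w8.png')
b=arm.get_image('side')[:,:,::-1]
cv2.imwrite('pics/crop8.png',np.hstack([cv2.resize(x,(400,400),interpolation=cv2.INTER_CUBIC) for x in (b[310:390,280:360],im[180:330,205:355])]))
```

```text
clk 8.62 pos [ 506.8 -410.6   73.9] q [ 9.806e-01 -1.960e-01  2.000e-04  2.000e-04] F [ 0.55  0.07 -0.05] w -0.1
```

View pics/crop8.png

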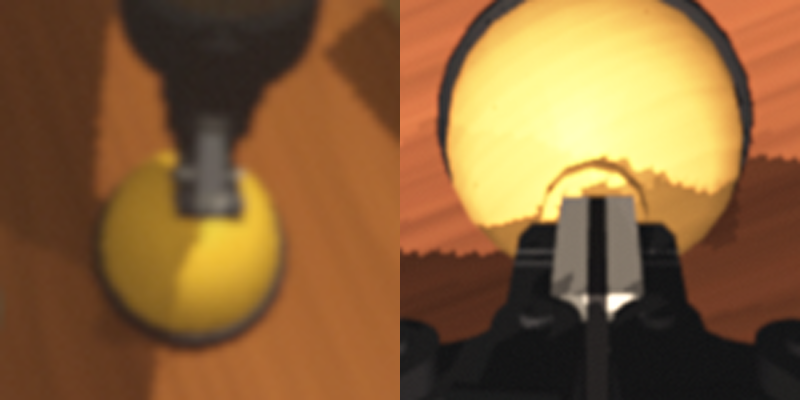

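Well aligned. Now I'll press in small steps.

>>> send_rows:
  translation:
    - [-1,0,6]
    - [0,0,4]
    - [0,0,3]
    - [0,0,2.5]
    - [0,0,0]
  dr:
    - [0,0,0]
    - [0,0,0]
    - [0,0,0]
    - [0,0,0]
    - [0,0,0]
  grip: [0,0,0,0,0]

```text
clock: 9.35
position: [505.5, -410.0, 58.6]
ee_rot: [0.981, -0.196, -0.0, 0.0]
contact_force: [-1.2, 1.6, 3.6]
gripper_width: -0.3
```

Run:
```python
from h import *
import cv2
for i in range(2): look((0,1),63,f'pics/w9{i}.png',255)
im=cv2.imread('pics/w91.png')
b=arm.get_image('side')[:,:,::-1]
cv2.imwrite('pics/crop9.png',np.hstack([cv2.resize(x,(400,400),interpolation=cv2.INTER_CUBIC) for x in (b[310:390,280:360],im[180:330,205:355])]))
```

```text
clk 9.35 pos [ 505.5 -410.    58.6] q [ 9.806e-01 -1.961e-01 -2.000e-04  0.000e+00] F [-1.24  1.55  3.61] w -0.3
clk 9.4 pos [ 505.5 -410.    58.6] q [ 9.806e-01 -1.961e-01 -2.000e-04 -0.000e+00] F [-1.51  2.18  3.81] w -0.1
```

View pics/crop9.png

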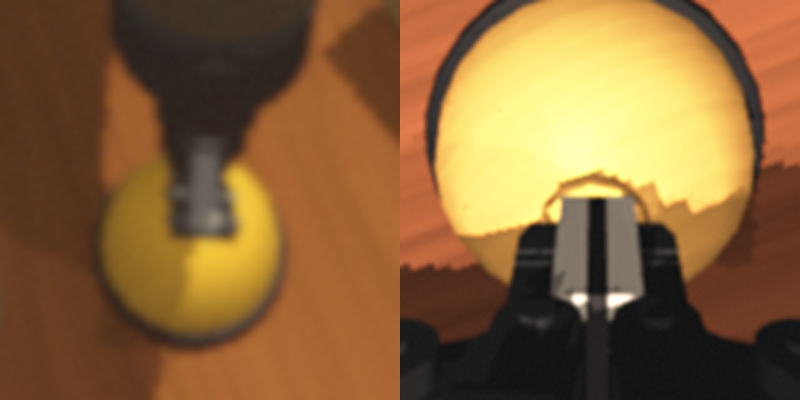

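About 4.4 mm down at 3.8 N. I'll press 2 mm further to bottom it, and check.

>>> send_rows:
  translation:
    - [0,0,1]
    - [0,0,1]
    - [0,0,0]
    - [0,0,0]
    - [0,0,0]
  dr:
    - [0,0,0]
    - [0,0,0]
    - [0,0,0]
    - [0,0,0]
    - [0,0,0]
  grip: [0,0,0,0,0]

```text
clock: 10.12
position: [505.6, -410.0, 57.1]
ee_rot: [0.981, -0.196, -0.0, 0.0]
contact_force: [-2.4, 2.6, 7.5]
gripper_width: 0.1
```

Run:
```python
from h import *
s=arm.read_state();print(s['clock'],s['position'].round(1),s['contact_force'].round(2))
```

```text
10.125 [ 505.6 -410.    57.1] [-2.37  2.59  7.51]
```

Plunger bottomed at z 57.1 with 7.5 N on it. Now I'll withdraw straight up, about 160 mm.

>>> send_rows:
  translation:
    - [0,0,-5]
    - [0,0,-10]
    - [0,0,-25]
    - [0,0,-45]
    - [0,0,-45]
  dr:
    - [0,0,0]
    - [0,0,0]
    - [0,0,0]
    - [0,0,0]
    - [0,0,0]
  grip: [0,0,0,0,0]

```text
clock: 10.75
position: [505.9, -410.2, 187.4]
ee_rot: [0.981, -0.196, 0.0, 0.0]
contact_force: [0.9, -0.6, -0.3]
gripper_width: -0.1
```

>>> send_rows:
  translation:
    - [0,0,-30]
    - [0,0,-10]
    - [0,0,0]
    - [0,0,0]
    - [0,0,0]
  dr:
    - [0,0,0]
    - [0,0,0]
    - [0,0,0]
    - [0,0,0]
    - [0,0,0]
  grip: [0,0,0,0,0]

```text
clock: 11.38
position: [505.2, -409.8, 224.6]
ee_rot: [0.981, -0.196, -0.001, -0.0]
contact_force: [0.5, -0.1, 0.4]
gripper_width: 0.2
```

Run:
```python
from h import *
import cv2
look((0,1),63,f'pics/w10.png',255)
b=arm.get_image('side')[:,:,::-1];a=arm.get_image('scene')[:,:,::-1]
cv2.imwrite('pics/side10.png',b);cv2.imwrite('pics/scene10.png',a)
for t in('brass_bell','jar','honey_jar','tin','biscuit_box','steel_bell'):
    print(t,[[ (np.round(d['xyz']).tolist(),round(d['confidence'],2)) for d in arm.place_of(t,c)[:3]] for c in('scene','side')])
```

```text
clk 11.38 pos [ 505.2 -409.8  224.6] q [ 9.806e-01 -1.961e-01 -1.400e-03 -5.000e-04] F [ 0.49 -0.09  0.42] w 0.2
brass_bell [[([378.0, -394.0, 0.0], 0.84), ([506.0, -533.0, -2.0], 0.81), ([504.0, -408.0, -2.0], 0.79)], [([509.0, -532.0, -2.0], 0.85), ([380.0, -394.0, -0.0], 0.68), ([506.0, -408.0, 0.0], 0.67)]]
jar [[([711.0, 246.0, 68.0], 0.73)], [([711.0, 249.0, 64.0], 0.78)]]
honey_jar [[([442.0, 507.0, 4.0], 0.67), ([516.0, 195.0, 77.0], 0.56)], [([444.0, 510.0, 2.0], 0.66), ([527.0, 301.0, 84.0], 0.47)]]
tin [[([690.0, -229.0, 2.0], 0.74)], [([696.0, -228.0, -2.0], 0.84), ([506.0, -412.0, 63.0], 0.18)]]
biscuit_box [[([681.0, -356.0, -2.0], 0.65)], [([679.0, -358.0, -3.0], 0.6)]]
steel_bell [[([506.0, -211.0, 2.0], 0.67)], [([509.0, -208.0, -1.0], 0.7)]]
```

View pics/side10.png

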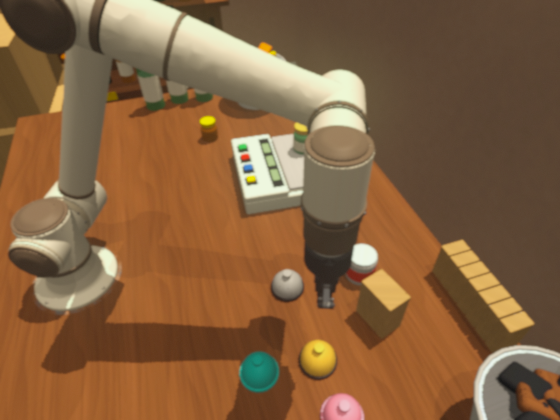

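View pics/w10.png

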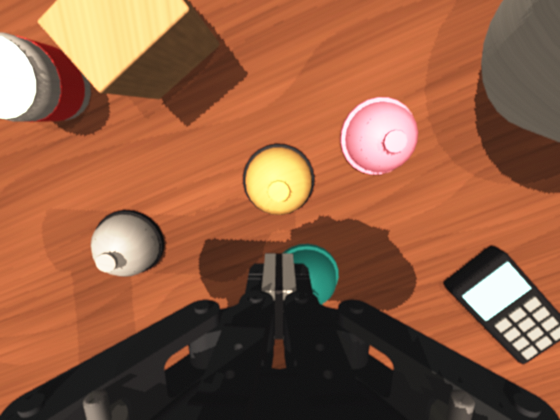

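The brass bell stands upright where it was (side view (319,358), wrist view (278,190)). Nothing else has shifted, and the hand is about 160 mm above the plunger. I'll hand it in.

```bash
python3 -c "
from bench import arm
print(arm.job_done())"
```

```text
the job is handed in; nothing more can be done
None
```

I pressed the green key fully down and let it up, then pressed the brass bell's plunger fully down. I drew the hand straight up and handed the job in at about 11.5 s; no verdict was reported.

- **Green key:** the fingertips reached z 78.0 mm, which is 6 mm of travel, at about 8.8 N. The picture after lifting shows the key up again.
- **Brass bell:** the fingertips reached z 57.1 mm, about 6 mm of travel, at about 7.5 N.
- **Final position:** the fingertips are about 160 mm above the plunger, and the force reading is near zero.
- **Other things:** the networks put the brass bell, tin, box and both jars within about 4 mm of their first positions. The steel bell reads within about 5 mm, which is close to the networks' own error. All of them look upright in the last pictures.

**Disagreement:** the first estimates of the plunger's y position ran from -407 to -414 mm between cameras. I settled it with close wrist views and pressed at -410.

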